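# Clamp a whetstone in its cam-lock holder

## Task

Get the whetstone ready for sharpening: set it gently flat into the bed of its holder, between the four corner lugs, then turn the round cam knob clockwise until its spring pin drops into the notch, so that the stone stays clamped firmly against the end stop after you let go. Feel for the notch and do not force the knob against its end stop just past it, and leave the bowl, mug, scissors and small dressing stone where they are.

Things in the scene. Friction and masses are not known exactly. Their poses are not given: they have to be found in the camera images.
- whetstone: two-grit sharpening stone, grey above and brick-coloured below, a block 180 (its x) x 60 (y) x 26 (z) mm, 0.48 to 0.72 kg, at first flat on the counter; origin at the centre of its underside, x along its length; either end may lead. Grip it from above across the 60 mm width at mid-length.
- holder: low whetstone holder of painted and bare metal, 300 x 86 mm, fixed to the counter; origin on the counter under the middle of the bed, x along the bed from the knob (-x end) to the end stop (+x end), z up. At mid-length the bed plate is 10 mm high and only 46 mm wide, so fingers have room on both sides of the stone.
- bed (a point): top of the bed plate (10 mm above the counter) where the middle of the clamped stone's underside lies; axes as the holder's. Between end stop and open jaw the stone has 3.7 to 7 mm of play lengthwise: set it down with its middle at about x = -2 mm here (towards the knob); the jaw then slides it to the stop.
- lugs (a point): same axes, 32 mm above the counter over the middle of the bed: the height of the tops of the four lugs, at x = +66 and -66 mm, each 16 mm long. They stand beside the stone with 1.7 mm of play a side and flare outwards above 24 mm, to guide it in from above.
- end_stop: rubber-faced block, 66 mm wide, top 34 mm above the counter, at the bed's +x end; origin at bed height in the face the stone bears on, 90 mm from bed. With the pin in the notch the jaw presses the stone on it with 14 to 25 N; with the pin out the jaw's spring turns the released knob back and the clamp goes slack.
- knob_grip (a point): on the upright axis of the round black knurled knob, 57 mm above the counter, 152 mm from bed towards -x: a good TCP height to grip it from above. The point does NOT turn with the knob. Knob: 40 mm across, 40 to 65 mm above the counter, above a steel cam disc 60 mm across with its top at 28.5 mm. Clockwise seen from above tightens.
- cam_axis (a point): on the same axis at the height of the cam disc's rim (22.5 mm), does not turn. The knob's angle is not measured: the notch comes 0.5 to 1.5 rad clockwise of the start. Torque: 0.05 N m while slack, rising to 0.4 N m as the jaw squeezes. In the notch the knob has 0.06 rad of play, then its lug meets a fixed stop: a sharp rise in torque. Stop once it has risen by 0.2 to 0.3 N m.
- pin_block: aluminium housing of the spring pin, 20 x 22 mm, top 34 mm above the counter; origin at its foot (10 mm high), 55 mm from the knob's axis on the holder's +y side. Its 7 mm pin rides on the cam's rim with 4 N and moves in 5 mm at the notch, its black outer cap with it (not measured); as it falls in it pulls the knob on a little (torque dips by 0.1 to 0.3 N m).
- stop_post: steel post 7 mm thick, top 29.5 mm above the counter, 34.5 mm from the knob's axis towards -x; origin at its foot (10 mm high). A lug on the cam meets it just past the notch. More than 25 N on it (about 0.8 N m beyond the turning torque) strains the cam.
- bowl: glass bowl 230 mm across, 86 mm high; origin at the centre of its underside; leave it alone
- mug: white mug 86 mm across, 91 mm high; origin at the centre of its underside; leave it alone
- scissors: kitchen scissors 87 x 199 x 9 mm lying flat, blades towards their -y; origin at the middle; leave them alone
- dressing_stone: small grey dressing stone 75 x 28 x 22 mm; origin at the centre of its underside; leave it alone

How it is judged:
On the way, in this order (a step that is already met when the one before it is completed fails the run):
1. the stone lies flat in the bed between the lugs, not yet clamped (x of whetstone in the frame of bed between -0.008 and 0.003 m and y of whetstone in the frame of bed between -0.004 and 0.004 m and z of whetstone in the frame of bed between -0.003 and 0.003 m and angle between whetstone's own z axis and vertical below 0.05 rad and angle between the x axis of whetstone and the x axis of bed, either way round below 0.06 rad), for 0.2 s.
2. the jaw presses the stone firmly on the end stop (all of step 1 and contact force between end_stop and whetstone above 10 N), for 0.2 s.
At the end, for the whole second after the job is handed in: The stone lies flat in the bed (middle within 4 mm sideways, -8 to +3 mm lengthwise and 3 mm in height of bed, tilt under 0.05 rad, in line within 0.06 rad), at rest, pressed on the end stop with more than 10 N with the knob released (all of step 2 and linear speed of whetstone below 0.01 m/s); the robot touches nothing.
It fails at once if the knob is forced against its end stop: more than 25 N on the stop post (contact force between anything else and stop_post above 25 N).
It fails at once if the stone is dropped: it moves faster than 0.35 m/s while the fingers are off it (linear speed of whetstone above 0.35 m/s and contact force between the fingers and whetstone below 0.2 N).
It fails at once if the bowl, mug, scissors or dressing stone is pushed more than 30 mm (distance of any of bowl, mug, scissors, dressing_stone from where it was at the start of the episode above 0.03 m).
It also fails if it takes over 72 s, if anything falls off the work surface, if the arm or the gripper's body presses on something with over 40 N, if the wrist force passes 120 N, or if a joint passes its speed limit or range.

## Robot

A 6-joint arm with a two-finger parallel gripper is mounted at the origin on a cart in front of the work surface, level with it; the furniture and walls round the work are solid. World frame = base frame: x ahead of the robot, y to its left, z up, the work surface at z = 0. Lengths are in m, angles in rad, forces in N, time in s.
With the tool pointing down it reaches from about 0.35 to 0.775 m from the base axis. Payload 5.5 kg.
Tool frame: the origin (TCP) lies between the finger pads, 19 mm behind the fingertips; this is the grasp point; z points along the fingers, y is the line along which they close (so a half turn about z gives the same grasp; the last joint's range is limited). The gripper opens to 85 mm and grips with 20 to 120 N. Pads are 22 mm wide; open, the fingers measure 114 mm over their backs; the gripper's body (76 mm by 85 mm) begins 54 mm behind the grasp point. The pads swing forward as they close: fully open they stand 13 mm farther back than shut.
Start: joints at [1.048, 0.313, 0.046, 1.304, 0, 1.431], TCP at [0.215, 0.533, 0.25] pointing down, gripper open.
Joint ranges: [-2.76, 2.76], [-0.86, 1.69], [-1.03, 1.26], [-2.2, 2.34], [-1.47, 1.5], [-3.14, 3.14]. Speed limits (rad/s): [2.57, 2.57, 3.14, 3.14, 3.14, 3.14].

## Interface

Orientations are given as a unit quaternion [w, x, y, z].
In Python, from workcell import env gives the robot as it stands.
- The arm moves only by the shell command python3 -m jog 'ROWS' [FORCE]. ROWS is JSON, a list of rows, each a list of 5 numbers: the gripper's target within -1 to 1 (shut at 1, half-way at 0, fully open at -1), then the shift along the tool's x, y, z in m, then the turn about the tool's z in degrees. In form: [[fingers, tx, ty, tz, turn], ...]. A call has 1 to 5 rows; each row shifts and turns the commanded pose from where the row before left it, along the tool's axes as they then stand; what a row does not reach is not made up. A row lasts 1/12 s, in which the tool goes at most 41.7 mm and 7.16 degrees, less where a joint would pass 70% of its speed; a pose out of reach is approached as far as the arm can. A call is refused whole if a number of a shift passes 0.0417 or a number of a turn 7.16, either way. A call with a gripper value outside its range is refused whole. The fingers move at their own pace and stop on an object; FORCE is the grip in N (left out, the last holds). Time passes only in rows, so rows that do not move let the fingers close. It gives the time, the measured TCP pose, the force, the opening and the grip force at its end, in the units of the state.
- env.get_state(): the state, without advancing time (a new reading comes with each control period).
- env.read_camera(name): name is "side" or "top" or "wrist"; returns a dict with "img" (384x512x3 uint8, red, green, blue), "fov_y" (degrees; the focal length in pixels is half the picture's height over the tangent of half this angle, whatever the lens; pixels are square), "cx", "cy" (the principal point, pixels), "D" ([k1, k2, p1, p2, k3] as OpenCV has them; the pictures are not rectified), "T" (4x4, takes a point from camera to world coordinates). Camera axes: x right, y up, looking along -z (the intrinsics and any distortion apply to the point x, -y, -z); pixel columns grow to the right and rows downward; lengths in m; the calibration is good to about 2 mm. A picture is of the moment at which its call begins. There is no depth.
- env.hand_in(): hands the job in; it is judged then, once.
The state is a dict: "clock": time; "joint_pos": joint angles; "qvel": joint speeds; "tau": joint torques, N m; "tcp_pos": TCP position; "orientation": TCP orientation; "wrist_force": force on the tool from outside, world axes, zero at the start; "ft_torque": the same for the moment, N m; "finger_gap": finger opening in m; "grip_force": force on a finger pad.
Only numpy, scipy, OpenCV 4.12 (cv2) and the standard library are available. Lean on these libraries where they do the work, as an engineer would, in place of code of your own. Each camera call takes 0.05 s, during which the arm holds its last target. There are 200 camera calls.

## Working session

There is one attempt and no reset: what is moved stays moved. The work goes in short steps, Python scripts to look and compute and a shell command to move; the robot and the scene stay as the last step left them, time stands still between calls to the robot, and variables do not carry over. Pictures are saved under pics/ and viewed, at most 10 in all, crops included, and the job is handed in when it is done.

```bash
mkdir -p pics; ls; cat > h.py <<'E'
import numpy as np, cv2
from workcell import env
def cam(n):
    c=env.read_camera(n); c['n']=n; return c
def K(c):
    f=192/np.tan(np.radians(c['fov_y'])/2)
    return np.array([[f,0,c['cx']],[0,f,c['cy']],[0,0,1.]])
def ray(c,uv):
    p=cv2.undistortPoints(np.array([[uv]],float),K(c),np.array(c['D'],float))[0,0]
    T=np.array(c['T']); d=T[:3,:3]@np.array([p[0],-p[1],-1]); return T[:3,3],d
def at(c,uv,z):
    o,d=ray(c,uv); return o+d*(z-o[2])/d[2]
def proj(c,P):
    T=np.array(c['T']); q=(np.atleast_2d(P)-T[:3,3])@T[:3,:3]; q=q*[1,-1,-1]
    return cv2.projectPoints(q,np.zeros(3),np.zeros(3),K(c),np.array(c['D'],float))[0][:,0]
def save(c,name,box=None,s=1):
    im=c['img'][:,:,::-1]
    if box: im=im[box[1]:box[3],box[0]:box[2]]
    cv2.imwrite('pics/'+name,cv2.resize(im,None,fx=s,fy=s,interpolation=cv2.INTER_CUBIC))
E
python3 - <<'E'
from h import *
import pickle
for n in ['top','side','wrist']:
    c=cam(n); pickle.dump(c,open(n+'0.pkl','wb')); save(c,n+'0.png',s=1.5); print(n,c['fov_y'],np.round(c['T'],3).tolist())
print(env.get_state())
E
```

```text
pics
top 42.403052581263275 [[0.019, 0.989, -0.148, 0.335], [-1.0, 0.017, -0.015, -0.103], [-0.013, 0.148, 0.989, 1.637], [0.0, 0.0, 0.0, 1.0]]
side 56.69505302877889 [[-0.998, 0.02, -0.065, 0.48], [-0.066, -0.468, 0.881, 0.947], [-0.013, 0.883, 0.469, 0.61], [0.0, 0.0, 0.0, 1.0]]
wrist 62.93243900297624 [[0.373, -0.895, -0.242, 0.154], [0.928, 0.36, 0.1, 0.559], [-0.002, -0.262, 0.965, 0.373], [0.0, 0.0, 0.0, 1.0]]
{'clock': 0.15, 'joint_pos': array([1.04839750e+00, 3.13850503e-01, 4.52332866e-02, 1.30358669e+00,
       1.17390991e-05, 1.43118795e+00]), 'qvel': array([-0.00050224, -0.00081703,  0.00471583, -0.00099881,  0.00045477,
       -0.00076939]), 'tau': array([ 2.13809231e-03, -4.81067634e+01,  2.98814499e+01,  1.39542745e-02,
       -1.39070166e-04,  4.45207817e-06]), 'tcp_pos': array([0.21460069, 0.53307146, 0.2492981 ]), 'orientation': array([-2.34277053e-04,  1.90228784e-01,  9.81739535e-01, -6.63677741e-04]), 'wrist_force': array([ 0.21372226,  0.19533159, -0.7071033 ]), 'ft_torque': array([-0.05531615,  0.03799211,  0.01293583]), 'grip_force': 0.0, 'finger_gap': 0.0854528250482322}
```

View pics/top0.png

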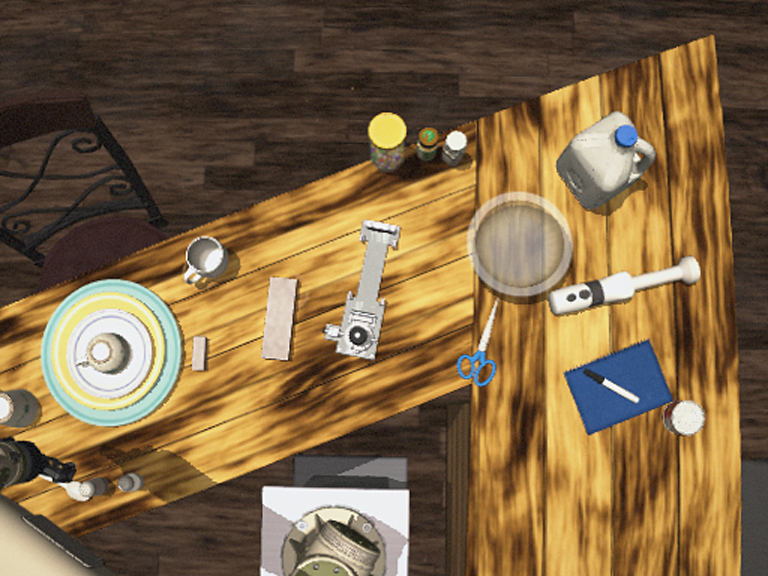

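The top view shows the whetstone at about (187,212) raw px, the knob at (239,223), the end stop at (254,154), the dressing stone at (133,236), the mug at (137,172), the scissors at (320,235) and the bowl at (347,162). I'll enlarge the stone and holder.

```bash
python3 - <<'E'
from h import *
import pickle
c=pickle.load(open('top0.pkl','rb')); save(c,'top0c.png',(165,140,290,245),5.6)
E
```

```text
(no output)
```

View pics/top0c.png

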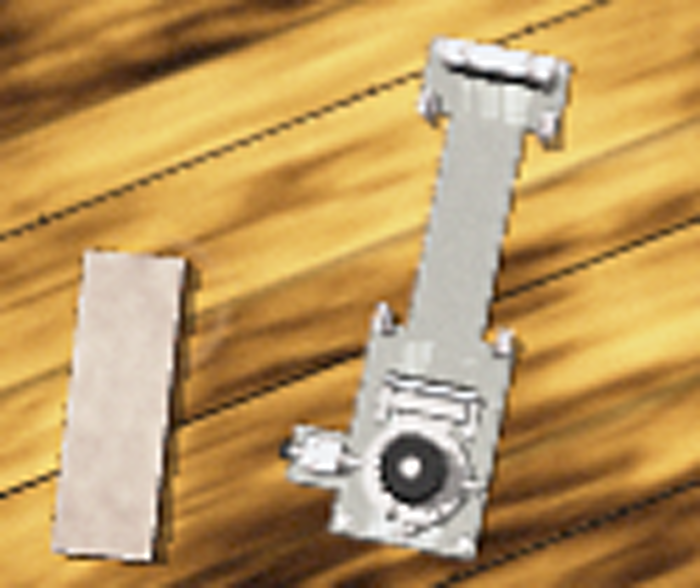

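The crop shows the stone's top-face corners at (84,252), (187,260), (153,560) and (54,552). The knob centre is at (412,468), and the four lugs are near (432,105), (549,123), (381,320) and (505,344).

```bash
python3 - <<'E'
from h import *
import pickle
c=pickle.load(open('top0.pkl','rb'))
r=lambda p:((p[0]+.5)/5.6-.5+165,(p[1]+.5)/5.6-.5+140)
S=np.array([at(c,r(p),.026)[:2] for p in [(84,252),(187,260),(153,560),(54,552)]])
print('stone',S.mean(0),'ax',np.degrees(np.arctan2(*((S[0]+S[1]-S[2]-S[3])[::-1]))),np.linalg.norm(S[0]-S[3]),np.linalg.norm(S[0]-S[1]))
k=at(c,r((412,468)),.065)[:2]
L=np.array([at(c,r(p),.03)[:2] for p in [(432,105),(549,123),(505,344),(381,320)]])
print('knob',k,'bed by lugs',L.mean(0),np.linalg.norm(L.mean(0)-k))
a=(L[0]+L[1]-L[2]-L[3]);print(np.degrees(np.arctan2(a[1],a[0])))
d=L.mean(0)-k;print(np.degrees(np.arctan2(d[1],d[0])),k+.152*d/np.linalg.norm(d))
for n,u,z in [('mug',(137,172),.09),('bowl',(347,162),.086),('dress',(133,236),.022)]:print(n,at(c,u,z))
from scipy.spatial.transform import Rotation as R
s=env.get_state();print(R.from_quat(s['orientation'],scalar_first=True).as_matrix().round(3))
E
```

```text
stone [0.51831754 0.12943375] ax -3.9693372964564535 0.1781908152109935 0.06162286863131968
knob [ 0.48093434 -0.04477518] bed by lugs [ 0.62992216 -0.07250992] 0.15154730108761869
-10.972406105578196
-10.545160003997275 [ 0.63036721 -0.07259277]
mug [0.63704717 0.28397972 0.09      ]
bowl [ 0.68191005 -0.3907284   0.086     ]
dress [0.43526036 0.30321533 0.022     ]
[[-0.928  0.374 -0.001]
 [ 0.374  0.928 -0.001]
 [ 0.    -0.001 -1.   ]]
```

```bash
python3 -m jog '[[-1,0,0,0,-6],[-1,0,0,0,-6],[-1,0,0,0,-6],[-1,-0.0236,-0.0273,0,0],[-1,-0.0236,-0.0273,0,0]]' 60
python3 -m jog '[[-1,-0.0236,-0.0273,0,0],[-1,-0.0236,-0.0273,0,0],[-1,-0.0236,-0.0273,0,0],[-1,-0.0236,-0.0273,0,0],[-1,-0.0236,-0.0273,0,0]]'
python3 -m jog '[[-1,-0.0236,-0.0273,0,0],[-1,-0.0236,-0.0273,0,0],[-1,-0.0236,-0.0273,0,0],[-1,-0.0236,-0.0273,0,0],[-1,-0.0236,-0.0273,0,0]]'
python3 -m jog '[[-1,-0.0236,-0.0273,0.03,0],[-1,-0.0236,-0.0273,0.03,0],[-1,0,0,0.03,0],[-1,0,0,0,0],[-1,0,0,0,0]]'
cat >> h.py <<'E'
from scipy.spatial.transform import Rotation as R
def plan(x,y,z,ydeg):
    "shift/turn from measured pose to TCP (x,y,z), tool y at ydeg (mod 180); shift given in axes after the turn"
    s=env.get_state();M=R.from_quat(s['orientation'],scalar_first=True).as_matrix()
    a=np.degrees(np.arctan2(M[1,1],M[0,1])); t=(a-ydeg+90)%180-90
    d=np.array([x,y,z])-s['tcp_pos']; g=np.radians(ydeg if abs(((a-ydeg+180)%360)-180)<=90 else ydeg+180)
    Y=np.array([np.cos(g),np.sin(g),0]);X=np.cross(Y,[0,0,-1])
    print('tcp',s['tcp_pos'].round(4),'yang',a.round(2),'tilt',M[:2,2].round(4),'turn',round(t,2),'tx,ty,tz',(d@X).round(4),(d@Y).round(4),round(-d[2],4),'x-dir',X.round(3),'F',s['wrist_force'].round(1),'t',s['clock'])
E
python3 - <<'E'
from h import *
import pickle
c=cam('wrist');pickle.dump(c,open('w1.pkl','wb'));save(c,'w1.png',s=1.5)
plan(.518,.129,.15,86)
E
```

```text
clock: 0.57
tcp_pos: [0.2576, 0.4759, 0.2493]
orientation: [-0.0, 0.032, 0.999, -0.0]
wrist_force: [1.2, -0.1, -0.6]
finger_gap: 0.0854
grip_force: 0.0
clock: 0.98
tcp_pos: [0.367, 0.3299, 0.2499]
orientation: [-0.0, 0.034, 0.999, -0.0]
wrist_force: [1.2, 0.7, -0.8]
finger_gap: 0.0854
grip_force: 0.0
clock: 1.4
tcp_pos: [0.4755, 0.1855, 0.2499]
orientation: [-0.0, 0.034, 0.999, 0.0]
wrist_force: [-0.2, 0.0, 0.5]
finger_gap: 0.0854
grip_force: 0.0
clock: 1.82
tcp_pos: [0.5116, 0.1354, 0.1652]
orientation: [-0.003, 0.035, 0.999, -0.0]
wrist_force: [-0.1, -0.1, 0.9]
finger_gap: 0.0849
grip_force: 0.0
tcp [0.5128 0.1361 0.167 ] yang 86.08 tilt [-0.0015  0.0001] turn 0.08 tx,ty,tz -0.0057 -0.0067 0.017 x-dir [-0.998  0.07   0.   ] F [-0.2  0.6  0.5] t 1.8667
```

View pics/w1.png

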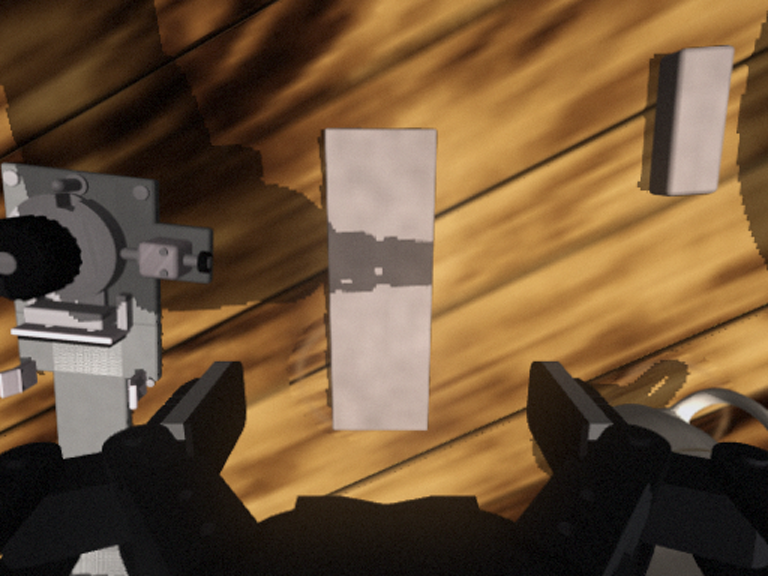

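The wrist view shows the stone's top-face corners at (327,129), (437,129), (427,430) and (334,430), at 1.5x scale.

```bash
python3 - <<'E'
from h import *
import pickle
c=pickle.load(open('w1.pkl','rb'))
S=np.array([at(c,((a+.5)/1.5-.5,(b+.5)/1.5-.5),.026)[:2] for a,b in [(327,129),(437,129),(427,430),(334,430)]])
m=S.mean(0);a=S[2]+S[3]-S[0]-S[1];g=np.degrees(np.arctan2(a[1],a[0]));print(m,g,np.linalg.norm(S[0]-S[3]),np.linalg.norm(S[0]-S[1]))
plan(*m,.022,90+g)
E
```

```text
[0.51808136 0.13295214] -4.40857308267779 0.17895315077609777 0.05816855950079745
tcp [0.5128 0.1361 0.167 ] yang 86.08 tilt [-0.0015  0.0001] turn 0.49 tx,ty,tz -0.0055 -0.0027 0.145 x-dir [-0.997  0.077  0.   ] F [-0.2  0.6  0.5] t 1.8667
```

```bash
python3 -m jog '[[-1,-0.0055,-0.004,0.03,0.4],[-1,0,0,0.03,0],[-1,0,0,0.03,0],[-1,0,0,0.03,0],[-1,0,0,0.015,0]]' 60
python3 -m jog '[[-1,0,0,0.008,0],[-1,0,0,0.002,0],[0,0,0,0,0],[0.5,0,0,0,0],[0.5,0,0,0,0]]' 60
python3 -m jog '[[1,0,0,0,0],[1,0,0,0,0],[1,0,0,0,0],[1,0,0,0,0],[1,0,0,0,0]]' 60
python3 - <<'E'
from h import *
plan(.518,.131,.022,85.6)
s=env.get_state();print(s['finger_gap'],s['grip_force'],s['ft_torque'])
E
```

```text
clock: 2.28
tcp_pos: [0.5181, 0.1327, 0.0311]
orientation: [-0.0, 0.037, 0.999, 0.0]
wrist_force: [0.3, -0.8, -0.3]
finger_gap: 0.0852
grip_force: 0.0
clock: 2.7
tcp_pos: [0.5203, 0.1316, 0.0242]
orientation: [0.002, 0.038, 0.999, -0.0]
wrist_force: [-0.8, -1.8, 7.0]
finger_gap: 0.0585
grip_force: 66.6
clock: 3.12
tcp_pos: [0.5203, 0.1316, 0.0242]
orientation: [0.002, 0.038, 0.999, 0.0]
wrist_force: [-1.1, -0.9, 5.5]
finger_gap: 0.0585
grip_force: 66.5
tcp [0.5203 0.1316 0.0242] yang 85.68 tilt [ 0.0041 -0.0001] turn 0.08 tx,ty,tz 0.0022 -0.0008 0.0022 x-dir [-0.997  0.077  0.   ] F [-1.1 -0.9  5.5] t 3.1167
0.05848284111375592 66.50113821029663 [-0.35861822  0.26537992  0.06198559]
```

```bash
python3 -m jog '[[1,0,0,-0.01,0],[1,0,0,-0.02,0],[1,0,0,-0.025,0],[1,0,0,-0.025,0],[1,0,0,-0.02,6.4]]' 80
python3 -m jog '[[1,-0.01,-0.012,0,0],[1,-0.018,-0.0225,0,0],[1,-0.018,-0.0225,0,0],[1,-0.018,-0.0225,0,0],[1,-0.018,-0.0225,0,0]]'
python3 -m jog '[[1,-0.018,-0.0225,0,0],[1,-0.018,-0.0225,0,0],[1,-0.018,-0.0225,0,0],[1,-0.008,-0.01,0,0],[1,0,0,0,0]]'
python3 -m jog '[[1,0,0,0,0],[1,0,0,0,0],[1,0,0,0,0]]'
python3 - <<'E'
from h import *
import pickle
plan(.628,-.0722,.034,79.25)
s=env.get_state();print(s['finger_gap'],s['grip_force'],s['ft_torque'])
for n in ['wrist','top']:
    c=cam(n);pickle.dump(c,open(n+'2.pkl','wb'))
    save(c,n+'2.png',None if n=='wrist' else (205,140,285,245),1.55 if n=='wrist' else 5.6)
E
```

```text
clock: 3.53
tcp_pos: [0.5183, 0.1316, 0.124]
orientation: [0.0, 0.094, 0.996, 0.0]
wrist_force: [0.8, -0.2, -7.6]
finger_gap: 0.0577
grip_force: 90.9
clock: 3.95
tcp_pos: [0.5799, 0.0152, 0.1223]
orientation: [-0.0, 0.093, 0.996, 0.0]
wrist_force: [1.2, 0.3, -6.4]
finger_gap: 0.058
grip_force: 90.8
clock: 4.37
tcp_pos: [0.6279, -0.0749, 0.1219]
orientation: [0.001, 0.095, 0.995, -0.001]
wrist_force: [0.6, 0.3, -6.4]
finger_gap: 0.0584
grip_force: 90.8
clock: 4.62
tcp_pos: [0.6257, -0.0704, 0.1216]
orientation: [-0.001, 0.093, 0.996, 0.0]
wrist_force: [0.3, 0.3, -6.6]
finger_gap: 0.0581
grip_force: 90.8
tcp [ 0.6257 -0.0704  0.1216] yang 79.34 tilt [-0.0014  0.0008] turn 0.09 tx,ty,tz -0.0026 -0.0013 0.0876 x-dir [-0.982  0.187  0.   ] F [ 0.3  0.3 -6.6] t 4.6167
0.058121053211697554 90.82958936691284 [ 0.02442301 -0.05694247 -0.02394811]
```

View pics/wrist2.png

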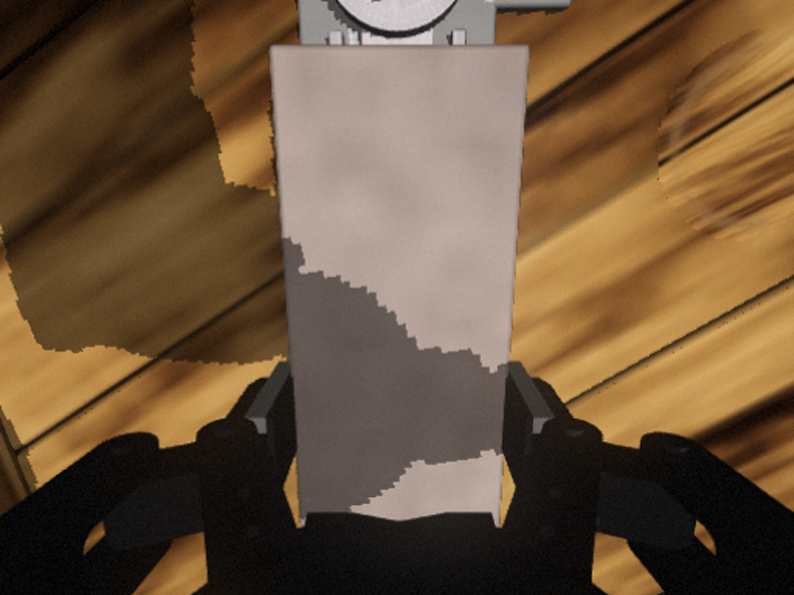

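The held stone's near edge runs from (271,46) to (529,46). It hides the bed, so I'll shift sideways and back to see the knob and lugs beside it.

```bash
python3 -m jog '[[1,0.008,0.011,0,0],[1,0.018,0.025,0,0],[1,0.018,0.025,0,0],[1,0.018,0.025,0,0],[1,0.018,0.024,0,0]]'
python3 -m jog '[[1,0,0,0,0],[1,0,0,0,0],[1,0,0,0,0],[1,0,0,0,0]]'
python3 - <<'E'
from h import *
import pickle
plan(.628,-.0722,.034,79.25)
c=cam('wrist');pickle.dump(c,open('w3.pkl','wb'));save(c,'w3.png',(0,0,300,300),2)
E
```

```text
clock: 5.13
tcp_pos: [0.5671, 0.0535, 0.1219]
orientation: [-0.0, 0.093, 0.996, 0.0]
wrist_force: [-0.3, 0.6, -6.6]
finger_gap: 0.0582
grip_force: 90.8
clock: 5.47
tcp_pos: [0.5689, 0.0513, 0.1221]
orientation: [0.001, 0.093, 0.996, -0.0]
wrist_force: [1.0, 0.2, -7.3]
finger_gap: 0.0582
grip_force: 90.9
tcp [0.5689 0.0513 0.1221] yang 79.27 tilt [ 0.0011 -0.0002] turn 0.02 tx,ty,tz -0.0811 -0.1103 0.0881 x-dir [-0.982  0.187  0.   ] F [ 1.   0.2 -7.3] t 5.4667
```

View pics/w3.png

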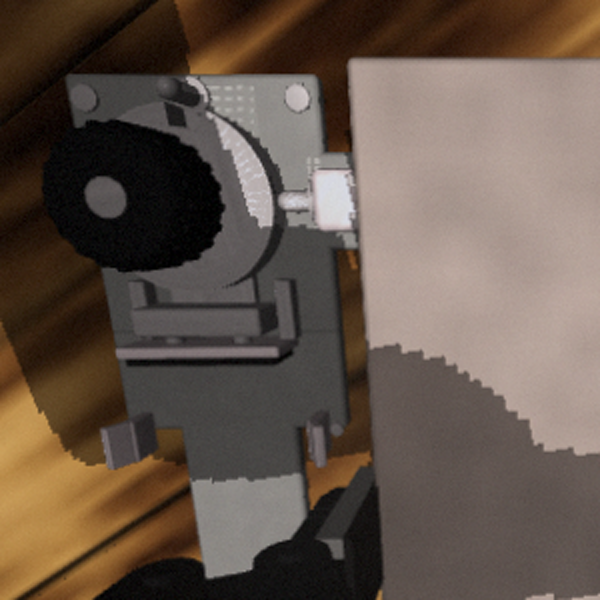

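The knob's cap centre is at (106,197). The plate's near corners are at (68,75) and (320,75), and the bed edges are at (193,480) and (303,480). The jaw's front edge runs from (118,352) to (280,352), and the stone's near-left corner is at (350,59).

```bash
python3 - <<'E'
from h import *
import pickle
c=pickle.load(open('w3.pkl','rb'));f=lambda u,v,z:at(c,((u+.5)/2-.5,(v+.5)/2-.5),z)[:2]
k=f(106,197,.065);pl,pr=f(68,75,.01),f(320,75,.01)
bl,br=f(193,480,.01),f(303,480,.01)
print('knob',k,'plate w',np.linalg.norm(pl-pr),'bed w',np.linalg.norm(bl-br))
pm=(pl+pr)/2;bm=(bl+br)/2
for n,d in [('knob-bed',bm-k),('plate-bed',bm-pm),('plate end normal',(pr-pl)[::-1]*[1,-1])]:print(n,np.degrees(np.arctan2(d[1],d[0])))
ang=np.radians(-10.7);u=np.array([np.cos(ang),np.sin(ang)]);w=np.array([-u[1],u[0]])
for z in (.026,.034):
  j=(f(118,352,z)+f(280,352,z))/2; print('jaw x rel bed if z',z,(j-k)@u-.152,(j-k)@w)
print('bm lat rel knob',(bm-k)@w,'along',(bm-k)@u,'pm',(pm-k)@u,(pm-k)@w)
print('bed from knob',k+.152*u)
# stone near edge relative to TCP, wrist2 (tcp .6257,-.0704) 
c=pickle.load(open('wrist2.pkl','rb'));g=lambda a,b,z:at(c,((a+.5)/1.55-.5,(b+.5)/1.55-.5),z)[:2]
t=np.array([.6257,-.0704]);
for z in (.1215,.1234):
  a,b=g(271,46,z),g(529,46,z);print('stone w',np.linalg.norm(a-b),'near edge along',((a+b)/2-t)@u,'lat',((a+b)/2-t)@w,'ang',np.degrees(np.arctan2(*((b-a)[::-1]))))
E
```

```text
knob [ 0.47946636 -0.04426577] plate w 0.08475569873531826 bed w 0.04408720111270484
knob-bed -8.706320653808692
plate-bed -10.337723882116467
plate end normal -10.18960530650117
jaw x rel bed if z 0.026 -0.10046115137526662 -0.0006606975878197547
jaw x rel bed if z 0.034 -0.10218034699768953 0.003436046556813994
bm lat rel knob 0.003750923084169251 along 0.10775319426903143 pm -0.04095734551740425 0.0028106270368553933
bed from knob [ 0.6288235 -0.0724871]
stone w 0.05922869792217723 near edge along -0.09231813132485393 lat 0.0012664670991533108 ang 79.33824729639981
stone w 0.058319121915449315 near edge along -0.0919059235942761 lat 0.0012638474947036446 ang 79.33824729639986
```

```bash
python3 -m jog '[[1,-0.008,-0.011,0,-0.1],[1,-0.018,-0.025,0,0],[1,-0.018,-0.025,0,0],[1,-0.018,-0.025,0,0],[1,-0.0195,-0.0235,0,0]]'
python3 -m jog '[[1,0,0,0.02,0],[1,0,0,0.02,0],[1,0,0,0.008,0],[1,0,0,0,0],[1,0,0,0,0]]'
python3 - <<'E'
from h import *
import pickle
plan(.6297,-.0717,.034,79.4)
c=cam('wrist');pickle.dump(c,open('w4.pkl','wb'));d=cam('top');pickle.dump(d,open('t4.pkl','wb'))
a=cv2.resize(c['img'][:260,120:390],None,fx=1.9,fy=1.9,interpolation=cv2.INTER_CUBIC)
b=cv2.resize(d['img'][140:250,225:277],None,fx=5,fy=5,interpolation=cv2.INTER_CUBIC)
o=np.zeros((550,515+262,3),np.uint8);o[:494,:513]=a;o[:550,515:775]=b
cv2.imwrite('pics/p4.png',o[:,:,::-1])
E
```

```text
clock: 5.93
tcp_pos: [0.6289, -0.0742, 0.1216]
orientation: [-0.0, 0.093, 0.996, -0.0]
wrist_force: [0.2, 0.8, -7.0]
finger_gap: 0.0583
grip_force: 90.9
clock: 6.35
tcp_pos: [0.6278, -0.0717, 0.0732]
orientation: [-0.001, 0.093, 0.996, 0.0]
wrist_force: [0.1, 0.1, -7.0]
finger_gap: 0.0576
grip_force: 90.7
tcp [ 0.6278 -0.0717  0.0732] yang 79.33 tilt [-0.0018  0.0004] turn -0.07 tx,ty,tz -0.0018 0.0003 0.0392 x-dir [-0.983  0.184  0.   ] F [ 0.1  0.1 -7. ] t 6.35
```

View pics/p4.png

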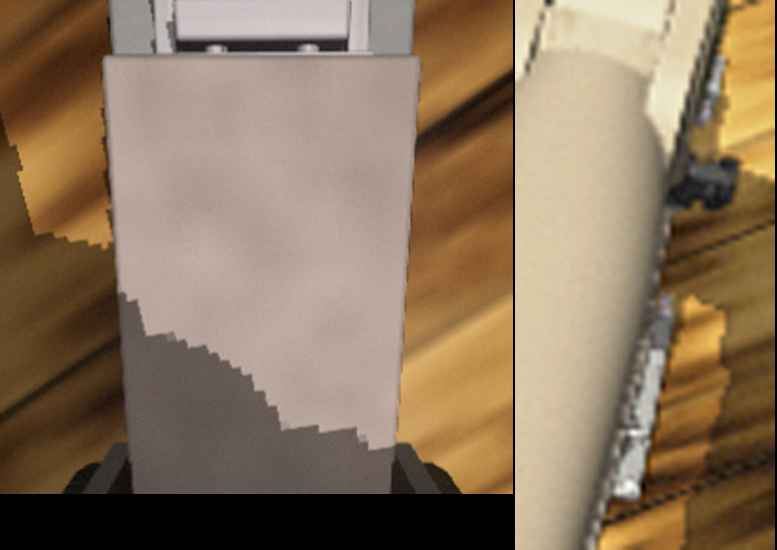

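The stone is centred on the plate laterally: stone edges 104 and 418, plate edges 110 and 412, both centred on 261. I'll shift it 2 mm towards the stop and lower it step by step, watching the forces.

```bash
python3 -m jog '[[1,-0.0018,0,0.006,0],[1,0,0,0.005,0],[1,0,0,0,0]]'
python3 -m jog '[[1,0,0,0.004,0],[1,0,0,0.004,0],[1,0,0,0,0]]'
python3 -m jog '[[1,0,0,0.004,0],[1,0,0,0.004,0],[1,0,0,0,0]]'
python3 - <<'E'
from h import *
plan(.6297,-.0717,.034,79.4)
E
```

```text
clock: 6.7
tcp_pos: [0.6299, -0.0713, 0.0621]
orientation: [-0.0, 0.092, 0.996, 0.0]
wrist_force: [-0.6, 0.4, -7.7]
finger_gap: 0.0578
grip_force: 90.8
clock: 6.95
tcp_pos: [0.6295, -0.0714, 0.0537]
orientation: [-0.001, 0.093, 0.996, 0.0]
wrist_force: [0.0, 0.2, -8.2]
finger_gap: 0.0581
grip_force: 90.8
clock: 7.2
tcp_pos: [0.6296, -0.0715, 0.0457]
orientation: [-0.001, 0.093, 0.996, 0.0]
wrist_force: [-0.6, 0.7, -6.6]
finger_gap: 0.0582
grip_force: 90.8
tcp [ 0.6296 -0.0715  0.0457] yang 79.37 tilt [-0.0014  0.0004] turn -0.03 tx,ty,tz -0.0002 -0.0002 0.0117 x-dir [-0.983  0.184  0.   ] F [-0.6  0.7 -6.6] t 7.2
```

```bash
python3 -m jog '[[1,0,0,0.004,0],[1,0,0,0.003,0],[1,0,0,0,0]]'
python3 -m jog '[[1,0,0,0.002,0],[1,0,0,0.0015,0],[1,0,0,0,0]]'
python3 - <<'E'
from h import *
plan(.6297,-.0717,.034,79.4)
E
```

```text
clock: 7.45
tcp_pos: [0.6297, -0.0715, 0.0389]
orientation: [-0.001, 0.093, 0.996, 0.0]
wrist_force: [-1.2, 0.1, -7.6]
finger_gap: 0.0579
grip_force: 90.8
clock: 7.7
tcp_pos: [0.63, -0.0716, 0.0359]
orientation: [-0.0, 0.093, 0.996, 0.0]
wrist_force: [-0.7, -0.8, -7.8]
finger_gap: 0.0577
grip_force: 90.8
tcp [ 0.63   -0.0716  0.0359] yang 79.37 tilt [-0.0004  0.0002] turn -0.03 tx,ty,tz 0.0003 -0.0002 0.0019 x-dir [-0.983  0.184  0.   ] F [-0.7 -0.8 -7.8] t 7.7
```

```bash
python3 -m jog '[[1,0,0,0.001,0],[1,0,0,0.001,0],[1,0,0,0,0]]'
python3 -m jog '[[1,0,0,0.001,0],[1,0,0,0,0],[1,0,0,0,0]]'
```

```text
clock: 7.95
tcp_pos: [0.6303, -0.0717, 0.0345]
orientation: [0.0, 0.093, 0.996, -0.0]
wrist_force: [-1.0, -0.6, -6.3]
finger_gap: 0.0582
grip_force: 91.0
clock: 8.2
tcp_pos: [0.6304, -0.0717, 0.0344]
orientation: [0.001, 0.093, 0.996, -0.0]
wrist_force: [-4.1, 1.5, 5.9]
finger_gap: 0.0577
grip_force: 92.1
```

```bash
python3 -m jog '[[0.3,0,0,0,0],[0.1,0,0,0,0],[-0.2,0,0,0,0],[-0.6,0,0,0,0],[-0.6,0,0,0,0]]' 40
python3 -m jog '[[-1,0,0,0,0],[-1,0,0,-0.01,0],[-1,0,0,-0.03,0],[-1,0,0,-0.035,0],[-1,0,0,-0.03,0]]'
python3 - <<'E'
from h import *
import pickle
c=cam('wrist');pickle.dump(c,open('w5.pkl','wb'));save(c,'w5.png',s=1.5)
plan(.6297,-.0717,.15,79.4)
E
```

```text
clock: 8.62
tcp_pos: [0.6313, -0.0719, 0.0338]
orientation: [0.001, 0.093, 0.996, -0.0]
wrist_force: [-0.6, -0.2, -0.5]
finger_gap: 0.0685
grip_force: 0.0
clock: 9.03
tcp_pos: [0.6303, -0.0717, 0.1404]
orientation: [0.0, 0.093, 0.996, 0.0]
wrist_force: [1.3, 0.6, -0.2]
finger_gap: 0.0854
grip_force: 0.0
tcp [ 0.6337 -0.0724  0.1476] yang 79.37 tilt [ 0.0107 -0.0025] turn -0.03 tx,ty,tz 0.0041 -0.0 -0.0024 x-dir [-0.983  0.184  0.   ] F [0.9 0.4 3.4] t 9.0833
```

View pics/w5.png

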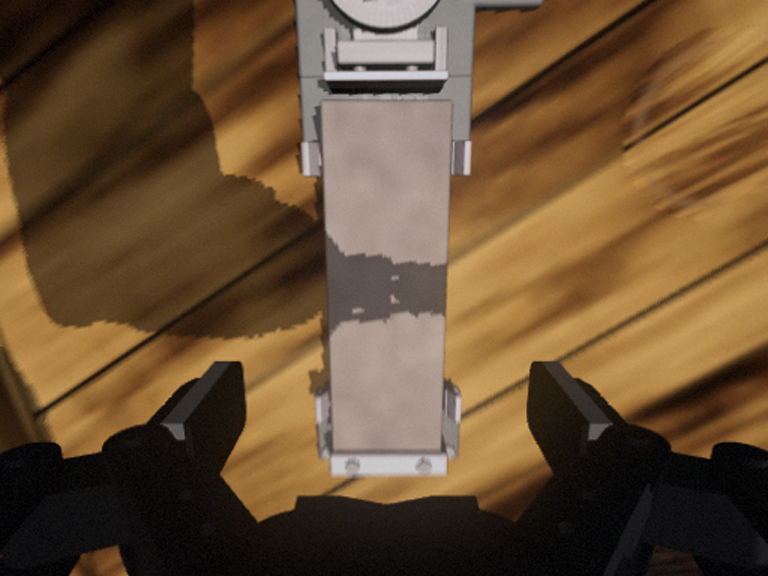

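The stone is seated between all four lugs: its far edge is at row 452, right at the stop (455), and there's a gap to the jaw at row 90. Next is the knob.

```bash
python3 - <<'E'
from h import *
print(env.get_state()['joint_pos'].round(3),env.get_state()['tcp_pos'])
for y in (79.4,110,125,140):plan(.4803,-.0440,.13,y)
E
```

```text
[-0.24   0.469  0.025  1.115  0.    -0.054] [ 0.6337098  -0.07243352  0.14761651]
tcp [ 0.6337 -0.0724  0.1476] yang 79.37 tilt [ 0.0107 -0.0025] turn -0.03 tx,ty,tz 0.156 -0.0003 0.0176 x-dir [-0.983  0.184  0.   ] F [0.9 0.4 3.4] t 9.0833
tcp [ 0.6337 -0.0724  0.1476] yang 79.37 tilt [ 0.0107 -0.0025] turn -30.63 tx,ty,tz 0.1344 0.0792 0.0176 x-dir [-0.94  -0.342 -0.   ] F [0.9 0.4 3.4] t 9.0833
tcp [ 0.6337 -0.0724  0.1476] yang 79.37 tilt [ 0.0107 -0.0025] turn -45.63 tx,ty,tz 0.1094 0.1113 0.0176 x-dir [-0.819 -0.574 -0.   ] F [0.9 0.4 3.4] t 9.0833
tcp [ 0.6337 -0.0724  0.1476] yang 79.37 tilt [ 0.0107 -0.0025] turn -60.63 tx,ty,tz 0.0768 0.1358 0.0176 x-dir [-0.643 -0.766 -0.   ] F [0.9 0.4 3.4] t 9.0833
```

```bash
python3 -m jog '[[-1,0.02,0,0,0],[-1,0.033,0,0,0],[-1,0.035,0,0,0],[-1,0.035,0,0,0],[-1,0.03,0,0,0]]' 70
python3 -m jog '[[-1,0,0,0.01,0],[-1,0,0,0,0],[-1,0,0,0,0]]'
python3 - <<'E'
from h import *
import pickle
plan(.4803,-.0440,.057,79.4)
c=cam('wrist');pickle.dump(c,open('w6.pkl','wb'));save(c,'w6.png',(100,60,420,384),1.8)
E
```

```text
clock: 9.5
tcp_pos: [0.4778, -0.043, 0.1386]
orientation: [0.0, 0.093, 0.996, 0.0]
wrist_force: [-0.3, 0.5, -0.0]
finger_gap: 0.085
grip_force: 0.0
clock: 9.75
tcp_pos: [0.4806, -0.0436, 0.1288]
orientation: [0.001, 0.093, 0.996, -0.0]
wrist_force: [1.3, 0.1, 0.2]
finger_gap: 0.085
grip_force: 0.0
tcp [ 0.4806 -0.0436  0.1288] yang 79.36 tilt [ 0.0018 -0.0003] turn -0.04 tx,ty,tz 0.0003 -0.0004 0.0718 x-dir [-0.983  0.184  0.   ] F [1.3 0.1 0.2] t 9.75
```

View pics/w6.png

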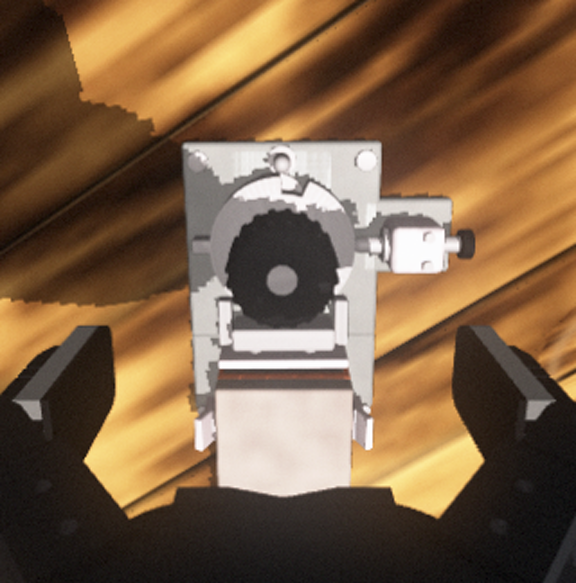

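The knob cap is at (282,281), midway between the fingers (113 and 454). The cam notch is at (300,188), about 70° before the pin, so I expect roughly 1.2 rad of turn.

```bash
python3 - <<'E'
from h import *
import pickle
c=pickle.load(open('w6.pkl','rb'));f=lambda u,v,z:at(c,((u+.5)/1.8-.5+100,(v+.5)/1.8-.5+60),z)
k=f(282,281,.066);n=f(300,190,.0285);p=f(375,245,.0225);print(k)
a=lambda q:np.degrees(np.arctan2(*((q-k)[:2][::-1])));print('notch-pin deg cw',a(n),a(p))
plan(k[0],k[1],.057,79.4)
E
```

```text
[ 0.48068422 -0.04306417  0.066     ]
notch-pin deg cw 153.69504367795653 80.4325574877117
tcp [ 0.4813 -0.0438  0.1289] yang 79.36 tilt [ 0.0022 -0.0004] turn -0.04 tx,ty,tz 0.0007 0.0006 0.0719 x-dir [-0.983  0.184  0.   ] F [ 0.2 -1.5  0.9] t 9.8
```

```bash
python3 -m jog '[[-1,0.0006,0.0002,0.02,0],[-1,0,0,0.025,0],[-1,0,0,0.02,0],[-1,0,0,0.007,0],[-0.5,0,0,0,0]]' 70
python3 -m jog '[[0,0,0,0,0],[0.5,0,0,0,0],[1,0,0,0,0],[1,0,0,0,0],[1,0,0,0,0]]' 70
python3 -m jog '[[1,0,0,0,0],[1,0,0,0,0]]' 70
python3 - <<'E'
from h import *
plan(.4807,-.0435,.057,79.4);s=env.get_state();print(s['ft_torque'].round(3),s['finger_gap'],s['grip_force'])
E
```

```text
clock: 10.22
tcp_pos: [0.479, -0.0431, 0.0547]
orientation: [-0.001, 0.093, 0.996, 0.0]
wrist_force: [-0.9, -0.4, 0.3]
finger_gap: 0.0752
grip_force: 0.0
clock: 10.63
tcp_pos: [0.4805, -0.0442, 0.058]
orientation: [0.002, 0.093, 0.996, -0.001]
wrist_force: [-1.5, -2.7, 6.2]
finger_gap: 0.0382
grip_force: 69.8
clock: 10.8
tcp_pos: [0.4805, -0.0442, 0.058]
orientation: [0.002, 0.093, 0.996, -0.001]
wrist_force: [-2.0, -3.5, 6.6]
finger_gap: 0.0381
grip_force: 69.8
tcp [ 0.4805 -0.0442  0.058 ] yang 79.34 tilt [ 0.003  -0.0025] turn -0.06 tx,ty,tz -0.0001 0.0007 0.001 x-dir [-0.983  0.184  0.   ] F [-2.  -3.5  6.6] t 10.8
[-0.627  0.322  0.033] 0.038131854946049794 69.76625204086304
```

```bash
cat > s.py <<'E'
from h import *
s=env.get_state();M=R.from_quat(s['orientation'],scalar_first=True).as_matrix()
print('t',s['clock'],'yang',np.degrees(np.arctan2(M[1,1],M[0,1])).round(2),'T',s['ft_torque'].round(3),'tau6',s['tau'][5].round(3),'F',s['wrist_force'].round(1),s['tcp_pos'].round(4),round(s['finger_gap'],4))
E
for i in 1 2; do :; done
python3 -m jog '[[1,0,0,0,3],[1,0,0,0,3],[1,0,0,0,3],[1,0,0,0,3],[1,0,0,0,0]]' >/dev/null; python3 s.py
python3 -m jog '[[1,0,0,0,3],[1,0,0,0,3],[1,0,0,0,3],[1,0,0,0,3],[1,0,0,0,0]]' >/dev/null; python3 s.py
```

```text
t 11.2167 yang 67.19 T [-0.851  0.394 -0.153] tau6 0.33 F [-1.9 -3.5  5.2] [ 0.4805 -0.0445  0.058 ] 0.038
t 11.6333 yang 55.18 T [-1.014  0.571 -0.171] tau6 0.324 F [-2.6 -4.8  5.7] [ 0.4803 -0.0447  0.058 ] 0.0382
```

```bash

python3 -m jog '[[1,0,0,0,3],[1,0,0,0,3],[1,0,0,0,3],[1,0,0,0,0]]' >/dev/null; python3 s.py
python3 -m jog '[[1,0,0,0,3],[1,0,0,0,3],[1,0,0,0,0]]' >/dev/null; python3 s.py
python3 -m jog '[[1,0,0,0,3],[1,0,0,0,3],[1,0,0,0,0]]' >/dev/null; python3 s.py
```

```text
t 11.9667 yang 46.18 T [-1.156  0.692 -0.164] tau6 0.345 F [-3.1 -6.   7.8] [ 0.4802 -0.0449  0.058 ] 0.0381
t 12.2167 yang 40.17 T [-1.266  0.696 -0.073] tau6 0.355 F [-3.4 -5.4  7. ] [ 0.48  -0.045  0.058] 0.0379
t 12.4667 yang 34.17 T [-1.328  0.809 -0.066] tau6 0.351 F [-2.6 -6.5  7.6] [ 0.4799 -0.0451  0.058 ] 0.0382
```

```bash

for a in 1; do python3 -m jog '[[1,0,0,0,2],[1,0,0,0,2],[1,0,0,0,0]]' >/dev/null; python3 s.py; done
python3 -m jog '[[1,0,0,0,2],[1,0,0,0,2],[1,0,0,0,0]]' >/dev/null; python3 s.py
python3 -m jog '[[1,0,0,0,2],[1,0,0,0,2],[1,0,0,0,0]]' >/dev/null; python3 s.py
```

```text
t 12.7167 yang 30.21 T [-1.328  0.851 -0.084] tau6 0.207 F [-3.7 -6.2  8.1] [ 0.4799 -0.0451  0.058 ] 0.0381
t 12.9667 yang 26.21 T [-1.417  0.917 -0.046] tau6 0.198 F [-2.9 -7.1  7.9] [ 0.4797 -0.0452  0.058 ] 0.0382
t 13.2167 yang 22.21 T [-1.412  0.994 -0.128] tau6 0.201 F [-3.6 -7.5  7.8] [ 0.4796 -0.0452  0.058 ] 0.0378
```

```bash

python3 -m jog '[[1,0,0,0,1.5],[1,0,0,0,1.5],[1,0,0,0,0]]' >/dev/null; python3 s.py
python3 -m jog '[[1,0,0,0,1.5],[1,0,0,0,1.5],[1,0,0,0,0]]' >/dev/null; python3 s.py
python3 -m jog '[[1,0,0,0,1],[1,0,0,0,1],[1,0,0,0,0]]' >/dev/null; python3 s.py
```

```text
t 13.4667 yang 19.23 T [-1.448  1.081 -0.092] tau6 0.136 F [-4.  -7.1  8.9] [ 0.4796 -0.0452  0.058 ] 0.0382
t 13.7167 yang 16.23 T [-1.441  1.109 -0.036] tau6 0.181 F [-5.2 -7.7  8. ] [ 0.4795 -0.0452  0.058 ] 0.0378
t 13.9667 yang 14.26 T [-1.517  1.114  0.055] tau6 0.19 F [-4.3 -6.7  8.1] [ 0.4795 -0.0452  0.058 ] 0.038
```

```bash
cat > s.py <<'E'
from h import *
T=[];F=[];U=[]
for i in range(5):
    s=env.get_state();T.append(s['ft_torque']);F.append(s['wrist_force']);U.append(s['tau'][5])
    if i<4: env.read_camera('wrist')
M=R.from_quat(s['orientation'],scalar_first=True).as_matrix()
print('t',round(s['clock'],2),'yang',np.degrees(np.arctan2(M[1,1],M[0,1])).round(2),'Tz',np.mean(T,0).round(3),np.std(T,0)[2].round(3),'tau6',np.mean(U).round(3),'F',np.mean(F,0).round(1),s['tcp_pos'].round(4))
E
python3 s.py
python3 -m jog '[[1,0,0,0,1],[1,0,0,0,1],[1,0,0,0,0]]' >/dev/null; python3 s.py
python3 -m jog '[[1,0,0,0,1],[1,0,0,0,1],[1,0,0,0,0]]' >/dev/null; python3 s.py
```

```text
t 14.17 yang 14.29 Tz [-1.458  1.126  0.037] 0.033 tau6 0.088 F [-4.7 -7.1  8.6] [ 0.4795 -0.0452  0.058 ]
t 14.62 yang 12.29 Tz [-1.435  1.161  0.026] 0.026 tau6 0.068 F [-4.8 -7.3  9. ] [ 0.4794 -0.0452  0.058 ]
t 15.07 yang 10.3 Tz [-1.476  1.192  0.081] 0.022 tau6 0.13 F [-4.8 -7.4  8.9] [ 0.4793 -0.0452  0.058 ]
```

```bash

python3 -m jog '[[1,0,0,0,1],[1,0,0,0,1],[1,0,0,0,0]]' >/dev/null; python3 s.py
python3 -m jog '[[1,0,0,0,1],[1,0,0,0,1],[1,0,0,0,0]]' >/dev/null; python3 s.py
python3 -m jog '[[1,0,0,0,1],[1,0,0,0,1],[1,0,0,0,0]]' >/dev/null; python3 s.py
```

```text
t 15.52 yang 8.31 Tz [-1.471  1.261  0.155] 0.029 tau6 0.188 F [-5.1 -7.5  9.4] [ 0.4793 -0.0452  0.058 ]
t 15.97 yang 6.28 Tz [-1.441  1.264 -0.087] 0.019 tau6 -0.04 F [-5. -7.  9.] [ 0.4793 -0.0452  0.058 ]
t 16.42 yang 4.31 Tz [-1.458  1.319  0.158] 0.023 tau6 0.209 F [-5.3 -7.2  9.3] [ 0.4792 -0.0452  0.058 ]
```

At 73° the torque dipped by 0.24 N m, which is the notch, and then rose by 0.245 against the stop. I'll stop turning, release the knob and look.

```bash

python3 -m jog '[[1,0,0,0,-1],[0.5,0,0,0,0],[0.3,0,0,0,0],[0,0,0,0,0],[-0.5,0,0,0,0]]' 
python3 -m jog '[[-1,0,0,0,0],[-1,0,0,0,0],[-1,0,0,-0.01,0],[-1,0,0,-0.025,0],[-1,0,0,-0.035,0]]'
python3 -m jog '[[-1,0,0,-0.03,-7],[-1,0,0,0,-7],[-1,0,0,0,-7],[-1,0,0,0,-7],[-1,0,0,0,-7]]'
python3 -m jog '[[-1,0,0,0,-7],[-1,0,0,0,-7],[-1,0,0,0,-7],[-1,0,0,0,-7],[-1,0,0,0,-7]]'
python3 -m jog '[[-1,0,0,0,-5],[-1,0,0,0,0],[-1,0,0,0,0]]'
python3 - <<'E'
from h import *
c=cam('wrist');save(c,'w7.png',(100,40,420,364),1.8)
E
```

```text
clock: 16.83
tcp_pos: [0.4799, -0.0432, 0.057]
orientation: [0.001, 0.673, 0.739, 0.001]
wrist_force: [0.3, 0.2, 0.7]
finger_gap: 0.0534
grip_force: 0.0
clock: 17.25
tcp_pos: [0.477, -0.0423, 0.1251]
orientation: [-0.003, 0.673, 0.74, -0.001]
wrist_force: [0.8, -0.3, 0.4]
finger_gap: 0.0855
grip_force: 0.0
clock: 17.67
tcp_pos: [0.4795, -0.0429, 0.1573]
orientation: [0.001, 0.417, 0.909, 0.0]
wrist_force: [0.5, 0.0, -0.1]
finger_gap: 0.0854
grip_force: 0.0
clock: 18.08
tcp_pos: [0.4793, -0.0429, 0.1569]
orientation: [0.0, 0.124, 0.992, 0.0]
wrist_force: [-0.1, -0.0, -0.6]
finger_gap: 0.0849
grip_force: 0.0
clock: 18.33
tcp_pos: [0.4793, -0.043, 0.1567]
orientation: [0.0, 0.085, 0.996, 0.0]
wrist_force: [0.5, -0.7, 0.8]
finger_gap: 0.0858
grip_force: 0.0
```

View pics/w7.png

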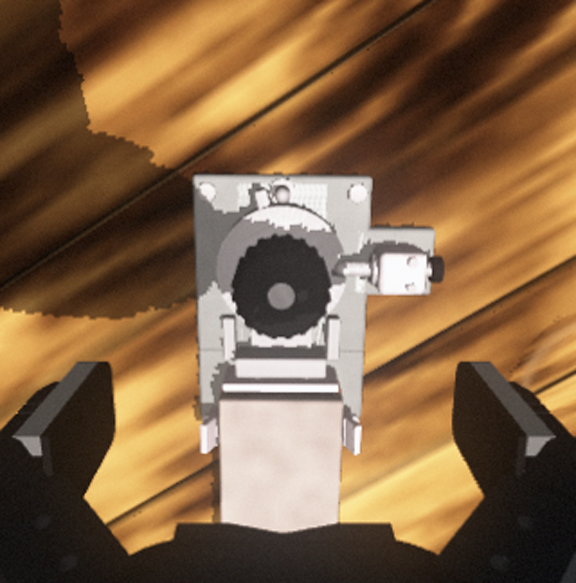

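After release the pin sits in the cam notch at (340,266) and its cap has moved in against the housing at (436,268). The cam lug is beside the stop post at (262,196), and the jaw is against the stone at row 390.

```bash
python3 -c "
from workcell import env
print(env.hand_in())"
```

```text
the job is handed in; nothing more can be done
None
```

The whetstone lies flat in its holder and looks clamped against the end stop, with the pin in the notch after I let go of the knob; I handed the job in at about 18 s, and no verdict was shown.

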